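Slide the candle carrier round the L-slot to the checking head

ROBOT

A 6-joint arm with a two-finger parallel gripper is mounted at the origin on the work surface. World frame = base frame: x ahead of the robot, y to its left, z up, the work surface at z = 0. Lengths are in m, angles in rad, forces in N, time in s.
With the tool pointing down it reaches from about 0.35 to 0.875 m from the base axis. Payload 4.2 kg.
Tool frame: the origin (TCP) lies where the fingers leave the gripper's body, on its centre line; the fingertips stand 70 mm ahead of it and the grasp point (between the pads) lies 51 mm ahead of it; z points along the fingers, y is the direction in which the jaws open and shut (so a half turn about z gives the same grasp; the last joint's range is limited). The gripper opens to 87 mm and grips with 3 to 60 N. Pads are 19 mm wide; open, the fingers measure 117 mm over their backs; the gripper's body (75 mm by 190 mm) begins 51 mm behind the grasp point.
Start: joints at [1.394, 0.385, 0.008, 0, -1.194, -0.259], TCP at [0.264, 0.567, 0.292] pointing down, gripper open.
Joint ranges: [-3.14, 3.14], [-1.21, 2.06], [-1.07, 1.41], [-3.16, 2.05], [-2.99, -0.16], [-3.1, 3.1]. Speed limits (rad/s): [2.79, 2.79, 3.14, 3.14, 3.14, 3.14].

INTERFACE

Orientations are given as a unit quaternion [w, x, y, z].
In Python, from station import observe, grab_frame, sign_off gives the robot as it stands.
- The arm moves only by the shell command python3 -m handwheel 'ROWS' [FORCE]. ROWS is JSON, a list of rows, each an object of numbers: "tx", "ty", "tz": the shift along the world's x, y, z in cm; "spin": the turn about the world's z in degrees; "jaw": the gripper's target within -1 to 1 (shut at 1, half-way at 0, fully open at -1). A call has exactly 5 rows; each row shifts and turns the commanded pose from where the row before left it; what a row does not reach is not made up. A row lasts 1/8 s, in which the tool goes at most 62.5 mm and 10.7 degrees, less where a joint would pass 70% of its speed; a pose out of reach is approached as far as the arm can. A call with a gripper value outside its range is refused whole. The fingers move at their own pace and stop on an object; FORCE is the grip in N (left out, the last holds). Time passes only in rows, so rows that do not move let the fingers close, or fill a call up. It gives the time, the measured TCP pose, the force and the opening at its end, in the units of the state.
- observe(): the state, without advancing time (a new reading comes with each control period).
- grab_frame(name): name is "side" or "top"; returns a dict with "img" (384x512x3 uint8, blue, green, red), "K" (3x3 intrinsics, pixels), "position" and "rotation" of the camera in the world. Camera axes: x right, y down, z forward; pixel columns grow to the right and rows downward; lengths in m; the calibration is good to about 2 mm. A picture is of the moment at which its call begins. There is no depth.
- sign_off(): hands the job in, once; it reports no verdict.
The state is a dict: "time": time; "qpos": joint angles; "dq": joint speeds; "tau": joint torques, N m; "ee_pos": TCP position; "ee_rot": TCP orientation; "ft_force": force on the tool from outside, world axes, zero at the start; "torque": the same for the moment, N m; "grip_width": finger opening in m.
Only numpy, scipy, OpenCV 4.12 (cv2) and the standard library are available. Lean on these libraries where they do the work, as an engineer would, in place of code of your own. Each camera call takes 0.05 s, during which the arm holds its last target.

TASK

The round yellow carrier with the green candle glass on it rides by a pin in the L-shaped slot of the white plate. With the fingertips push the carrier along the first leg of the slot to the corner, then turn the corner and push it along the second leg until it is fully home at the closed end, in front of the black checking head. Push only the carrier: do not touch the green glass and lift nothing, leave the three tall jars where they stand, and let go of everything at the end.

Things in the scene. Friction and masses are not known exactly. Their poses are not given: they have to be found in the camera images.
- plate: White slab fixed on the bench, upper face 30 mm above it. Origin on the bench, z up; spans x -120 to +130, y -120 to +120 mm. A dark L-shaped slot 20 mm wide cuts its top: the first leg runs along the plate's +y at x = -50 mm, from y = -70 mm to the corner; the second leaves the corner along the plate's +x at y = +60 mm and is closed at x = +60 mm. Green stripes flank the second leg.
- checking_head (a point): Top centre of the black checking head on the plate, past the slot's closed end: 18 (plate x) x 64 (plate y) mm, 36 mm tall above the plate's upper face, at (119, 60, 66) mm in the plate's frame. Fixed.
- slot_start (a point): Beginning of the slot's first leg, on the plate's upper face at (-50, -60, 30) mm in the plate's frame. The carrier starts 0 to 35 mm further along the leg.
- slot_corner (a point): Where the carrier's centre is when its pin touches the outer end of the first leg, at the corner: (-50, 62.5, 30) mm in the plate's frame (upper face). The pin has 2.5 mm of play to each side in the slot, so it must be within about 4 mm of this point along the first leg before it can enter the second.
- slot_end (a point): Where the carrier's centre is when its pin touches the closed end of the second leg: (52.5, 62.5, 30) mm in the plate's frame (upper face); fully home is within 5 mm of the end along the second leg.
- carrier: Loose round yellow puck, 92 mm diameter, 14 mm thick, about 0.35 kg, flat on the plate. Origin at the centre of its underside (30 mm above the bench), z up. On top a black ring, 82 mm outside, 68 mm inside, 6 mm high. A 15 mm pin goes down through the slot to a wide foot under the plate, so it cannot be lifted off. Slides with a few newtons of friction, turns freely, stays where left.
- candle: Small green candle glass, 60 mm diameter, 48 mm high, about 0.16 kg, standing loose inside the ring on the carrier, 14 mm above the carrier's underside; its top is 92 mm above the bench. Origin at the centre of its underside. Not to be touched.
- amber_jar: Bystander: tall waisted amber glass jar with a set candle, 66 mm diameter, 92 mm high, loose on the bench. Origin at the centre of its underside, z up.
- purple_jar: Bystander: tall waisted purple glass jar with a set candle, 66 mm diameter, 92 mm high, loose on the bench. Origin at the centre of its underside, z up.
- red_jar: Bystander: tall waisted red glass jar with a set candle, 66 mm diameter, 92 mm high, loose on the bench. Origin at the centre of its underside, z up.
Mind the look-alikes: they are no part of the job. Of the things shaped like the carrier, the yellow one is meant.

How it is judged:
On the way, in this order (a step that is already met when the one before it is completed fails the run):
1. the carrier has reached the corner of the slot (y of carrier in the frame of plate above 0.055 m and x of carrier in the frame of plate below -0.03 m).
2. the carrier is home at the closed end (horizontal distance between carrier and slot_end below 0.0065 m), for 0.1 s.
At the end, for the whole second after the job is handed in: The carrier rests flat with its pin within 5 mm of the closed end of the second leg, the green glass stands upright inside its ring, and the three tall jars stand within 20 mm of where they were (x of carrier in the frame of plate above 0.0475 m and horizontal distance between carrier and slot_end below 0.0072 m and angle between carrier's own z axis and vertical below 0.08 rad and linear speed of carrier below 0.01 m/s and horizontal distance between candle and carrier below 0.008 m and angle between each of candle, amber_jar, purple_jar, red_jar's own z axis and vertical below 0.1 rad and distance of each of amber_jar, purple_jar, red_jar from where it was at the start of the episode below 0.02 m); the robot touches nothing.
It fails at once if the green glass is touched by the robot (over 1 N) (contact force between any of the fingers, the arm and candle above 1 N).
It fails at once if the carrier or the green glass is lifted or tipped (z of carrier in the frame of plate above 0.037 m or z of candle in the frame of carrier above 0.02 m or angle between carrier's own z axis and vertical above 0.2 rad or angle between candle's own z axis and vertical above 0.3 rad).
It fails at once if a tall jar is moved by more than 20 mm or tipped (distance of any of amber_jar, purple_jar, red_jar from where it was at the start of the episode above 0.02 m or angle between any of amber_jar, purple_jar, red_jar's own z axis and vertical above 0.3 rad).
It also fails if it takes over 48 s, if anything falls off the work surface, if the arm or the gripper's body presses on something with over 40 N, if the wrist force passes 120 N, or if a joint passes its speed limit or range.

## Working session

There is one attempt and no reset: what is moved stays moved. The work goes in short steps, Python scripts to look and compute and a shell command to move; the robot and the scene stay as the last step left them, time stands still between calls to the robot, and variables do not carry over. Pictures are saved under pics/ and viewed, and the job is handed in when it is done.

```bash
mkdir -p pics
python3 - <<'E'
from station import observe, grab_frame
import cv2
for n in("top","side"):
    f=grab_frame(n);cv2.imwrite(f"pics/{n}0.png",f["img"]);print(n,f["K"],f["position"],f["rotation"])
print(observe())
E
```

```text
top [[493.99238466   0.         245.03894497]
 [  0.         493.99238466 189.70461479]
 [  0.           0.           1.        ]] [0.32378891 0.02897476 1.35162922] [-0.07081229  0.70414325 -0.70346067  0.06565813]
side [[355.49715876   0.         256.51892127]
 [  0.         355.49715876 190.52994359]
 [  0.           0.           1.        ]] [ 0.29756997 -0.52611277  0.74050976] [-0.35993411  0.91077058 -0.18457882  0.08291592]
{'time': 0.1, 'qpos': array([ 1.39359320e+00,  3.85459951e-01,  6.80838186e-03, -4.13967513e-04,
       -1.19402185e+00, -2.58589985e-01]), 'dq': array([-9.67982761e-05, -1.84125527e-03,  3.69401133e-03,  2.03456973e-03,
       -1.10551763e-04, -2.73123627e-04]), 'tau': array([-4.92876916e-04, -3.91690063e+01,  1.87935644e+01,  4.23192412e+00,
        1.35014221e-02, -6.73154273e-05]), 'ee_pos': array([0.26365228, 0.5662377 , 0.29130185]), 'ee_rot': array([ 9.45596806e-04,  9.76337372e-01, -2.16250825e-01, -1.54052148e-04]), 'ft_force': array([0.27262316, 0.37451982, 0.66126013]), 'torque': array([ 0.02128511, -0.01518373,  0.01434468]), 'grip_width': 0.08696395902947249}
```

View pics/top0.png

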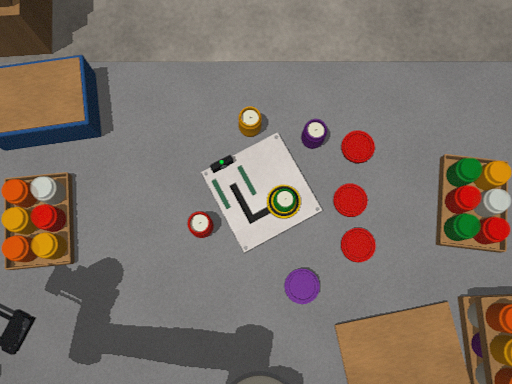

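View pics/side0.png

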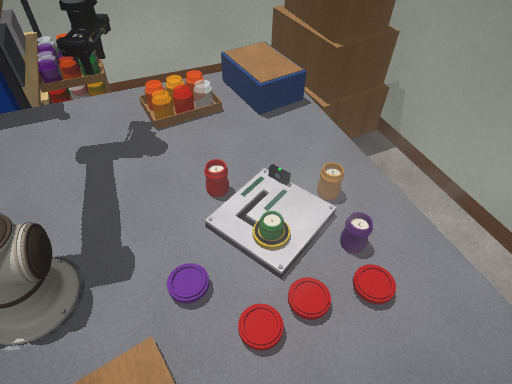

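```bash
cat > h.py <<'E'
import numpy as np,cv2
from scipy.spatial.transform import Rotation as R
from station import observe, grab_frame
def cam(f):
    q=np.array(f["rotation"]).ravel(); return R.from_quat([q[1],q[2],q[3],q[0]]).as_matrix()
def cast(f,px,z):
    px=np.atleast_2d(np.array(px,float)); d=np.c_[px,np.ones(len(px))]@np.linalg.inv(f["K"]).T@cam(f).T
    p=np.array(f["position"]); return p+d*((z-p[2])/d[:,2])[:,None]
def proj(f,P):
    c=(np.atleast_2d(P)-f["position"])@cam(f); u=c@np.array(f["K"]).T; return u[:,:2]/u[:,2:]
def mask(f,lo,hi): return cv2.inRange(cv2.cvtColor(f["img"],cv2.COLOR_BGR2HSV),lo,hi)
def big(m,box):
    n=np.zeros_like(m);x0,y0,x1,y1=box;n[y0:y1,x0:x1]=m[y0:y1,x0:x1]
    return max(cv2.findContours(n,cv2.RETR_EXTERNAL,cv2.CHAIN_APPROX_NONE)[0],key=cv2.contourArea)
E
python3 - <<'E'
from h import *
f=grab_frame("top")
m=mask(f,(0,0,170),(180,40,255)); m=cv2.morphologyEx(m,cv2.MORPH_CLOSE,np.ones((5,5)))
c=big(m,(190,125,335,265))
r=cv2.boxPoints(cv2.minAreaRect(c)); P=cast(f,r,0.03); print(r,P,[np.linalg.norm(P[i]-P[i-1]) for i in range(4)])
ap=cv2.approxPolyDP(cv2.convexHull(c),4,True)[:,0]; print(ap)
y=mask(f,(20,120,80),(35,255,255)); cy=big(y,(260,175,310,225)); e=cv2.fitEllipse(cv2.convexHull(cy)); print(e, cast(f,e[0],0.044), e[1][0]/493.99*(1.3516-.044))
for n,px in dict(head=(222,163),amber=(250,118),purple=(316,130),red=(200,223)).items(): print(n,cast(f,px,0.066 if n=='head' else .09))
E
```

```text
[[200.33028 171.89908]
 [278.44955 129.83487]
 [321.63763 210.04129]
 [243.51834 252.1055 ]] [[ 0.63230528  0.16179197  0.03      ]
 [ 0.75278675 -0.0541002   0.03      ]
 [ 0.526563   -0.16815329  0.03      ]
 [ 0.41331857  0.04263506  0.03      ]] [np.float64(0.24930613118451014), np.float64(0.24723513730360808), np.float64(0.25334816753244366), np.float64(0.23928232472324448)]
[[277 133]
 [321 210]
 [244 251]
 [201 172]]
((283.16827392578125, 201.16427612304688), (33.41310501098633, 34.06660079956055), 74.67460632324219) [[ 0.5484381  -0.06361547  0.044     ]] 0.08844506186838949
head [[0.64838761 0.10049817 0.066     ]]
amber [[0.7664458  0.02545931 0.09      ]]
purple [[ 0.73278592 -0.15026091  0.09      ]]
red [[0.48351172 0.15404234 0.09      ]]
```

Run:
```python
from h import *
for n,b in(("top",(190,120,330,260)),("side",(200,160,345,275))):
    f=grab_frame(n);x0,y0,x1,y1=b
    cv2.imwrite(f"pics/{n}z.png",cv2.resize(f["img"][y0:y1,x0:x1],None,fx=5,fy=5 if n=="side" else 4,interpolation=cv2.INTER_CUBIC) if n=="side" else cv2.resize(f["img"][y0:y1,x0:x1],None,fx=4,fy=4,interpolation=cv2.INTER_CUBIC))
```

```text
(no output)
```

View pics/topz.png

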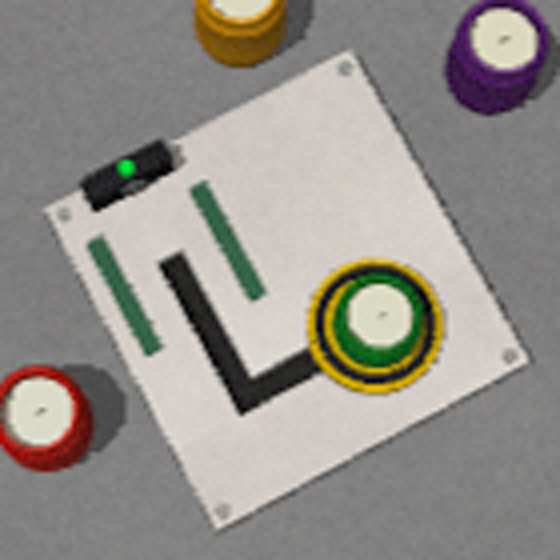

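View pics/sidez.png

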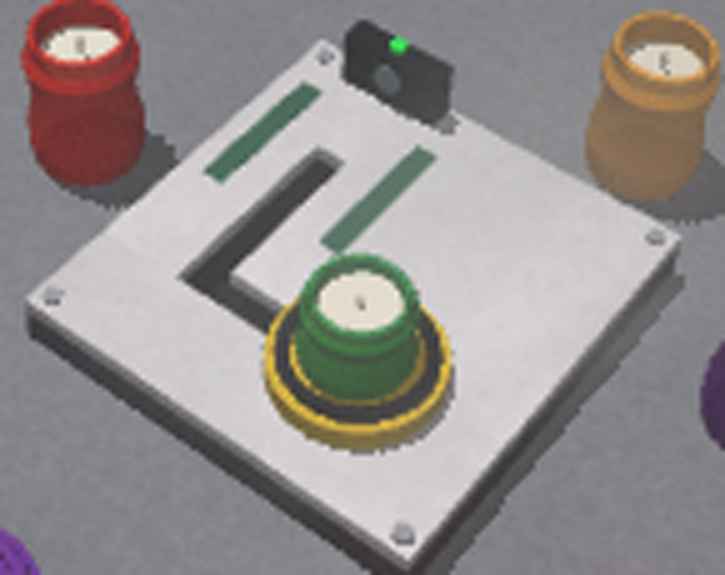

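Run:
```python
from h import *
from scipy.optimize import least_squares
pl=np.array([[130,-120],[-120,-120],[-120,120],[130,120],[-60,70],[60,70],[60,50]])/1e3
t=np.array([(277.1,132.1),(321.6,209.6),(244.1,251.6),(200.9,172.1),(250.1,222.9),(229.6,185.1),(235.9,182.9)])
s=np.array([(335.6,207.2),(280.6,270.6),(205.2,220.6),(265.6,167.6),(235.6,215.),(263.2,189.2)])
def fit(W,Q):
    def w(p): c,s_=np.cos(p[2]),np.sin(p[2]); return Q@np.array([[c,s_],[-s_,c]])+p[:2]
    r=least_squares(lambda p:(w(p)-W).ravel(),[.58,0,.47]); return r.x,np.round(1e3*(w(r.x)-W),1).tolist()
ft=grab_frame("top");fs=grab_frame("side")
Wt=cast(ft,t,.03)[:,:2];Ws=cast(fs,s,.03)[:,:2]
print(fit(Wt,pl));print(fit(Ws,pl[:6]));p,_=fit(np.r_[Wt,Ws],np.r_[pl,pl[:6]]);print(p)
np.save("plate.npy",p)
c,s_=np.cos(p[2]),np.sin(p[2]);M=np.array([[c,-s_],[s_,c]])
# carrier from yellow (outer, z .044)
for f,b in((ft,(260,175,310,225)),(fs,(245,205,300,255))):
    cy=big(mask(f,(20,110,60),(35,255,255)),b); e=cv2.fitEllipse(cv2.convexHull(cy))
    W=cast(f,e[0],.042)[0,:2]; print("carrier",W,(W-p[:2])@M*1e3,e)
for n,q in dict(start=(-50,-60),corner=(-50,62.5),end=(52.5,62.5),head=(119,60)).items(): print(n,M@np.array(q)/1e3+p[:2])
for n,q in dict(amber=(.766,.025),purple=(.733,-.15),red=(.4835,.154)).items(): print(n,(np.array(q)-p[:2])@M*1e3)
q=observe();print(R.from_quat(np.roll(q['ee_rot'],-1)).as_matrix(), proj(ft,[M@np.array((.119,.06))@np.eye(2)[:, :2].T[0:1].T*0]) if 0 else '')
```

```text
(array([ 0.57558573, -0.00744499,  0.49823616]), [[0.9, -0.5], [-0.2, -2.1], [-1.8, -0.5], [0.7, -0.1], [-2.1, 0.3], [-0.5, 1.6], [3.0, 1.3]])
(array([ 0.57563356, -0.00738062,  0.49333185]), [[2.4, -0.8], [0.2, -4.2], [0.1, 3.7], [-2.8, 0.6], [-1.1, 0.4], [1.3, 0.4]])
[ 0.57559519 -0.00740968  0.49582448]
carrier [ 0.54897293 -0.06363482] [-50.16582709 -36.78860312] ((283.121826171875, 201.0941162109375), (33.5882568359375, 34.276363372802734), 66.26277160644531)
carrier [ 0.54701044 -0.06626036] [-53.14110592 -38.16429331] ((270.583984375, 231.9842529296875), (32.52436828613281, 37.07105255126953), 87.81311798095703)
start [ 0.56016178 -0.08397213]
corner [0.50188154 0.02377602]
end [0.59203816 0.07254111]
head [0.65171941 0.10198001]
amber [182.89477352 -62.07962285]
purple [  70.61126408 -200.30557378]
red [ -4.21300579 185.78713353]
[[ 9.06515254e-01 -4.22173021e-01 -1.85834302e-04]
 [-4.22173060e-01 -9.06515126e-01 -4.82915716e-04]
 [ 3.54123809e-05  5.16224699e-04 -9.99999866e-01]]
```

```bash
python3 -m handwheel '[{"tx":2.2,"ty":-4.7,"spin":-7.3,"jaw":1},{"tx":2.2,"ty":-4.7,"spin":-7.3,"jaw":1},{"tx":2.2,"ty":-4.7,"spin":-7.3,"jaw":1},{"tx":2.2,"ty":-4.7,"spin":-7.3,"jaw":1},{"tx":2.2,"ty":-4.7,"spin":-7.3,"jaw":1}]' 20
```

```text
invalid input
```

```bash
cat > st.py <<'E'
from h import *
p=np.load("plate.npy");o=observe();c,s=np.cos(p[2]),np.sin(p[2]);M=np.array([[c,-s],[s,c]])
m=R.from_quat(np.roll(o['ee_rot'],-1)).as_matrix()
print("t",o['time'],"ee",o['ee_pos'].round(4),"plate mm",((o['ee_pos'][:2]-p[:2])@M*1e3).round(1),"yawY-plateX deg",np.degrees(np.arctan2(m[1,1],m[0,1])-p[2]).round(1),"tilt",m[2,2].round(5),"F plate",(o['ft_force'][:2]@M).round(1),"w",round(o['grip_width'],4),"q",o['qpos'].round(2))
import sys
a=[float(v) for v in sys.argv[1:3]]
if a: print("delta cm to target",((M@np.array(a)/1e3+p[:2]-o['ee_pos'][:2])*100).round(2))
E
python3 st.py -50 -116
```

```text
t 0.35 ee [0.2638 0.5665 0.292 ] plate mm [ -1.2 653.2] yawY-plateX deg -143.4 tilt -1.0 F plate [-1.   0.1] w 0.0871 q [ 1.39  0.38  0.01 -0.   -1.19 -0.26]
delta cm to target [ 32.3  -69.97]
```

```bash
python3 -m handwheel '[{"tx":2.2,"ty":-4.7,"tz":0,"spin":-7.3,"jaw":1},{"tx":2.2,"ty":-4.7,"tz":0,"spin":-7.3,"jaw":1},{"tx":2.2,"ty":-4.7,"tz":0,"spin":-7.3,"jaw":1},{"tx":2.2,"ty":-4.7,"tz":0,"spin":-7.3,"jaw":1},{"tx":2.2,"ty":-4.7,"tz":0,"spin":-7.3,"jaw":1}]' 20; python3 st.py -50 -116
```

```text
time: 0.98
ee_pos: [0.3742, 0.33, 0.2925]
ee_rot: [-0.0, 0.859, -0.513, 0.0]
ft_force: [1.2, -0.2, 0.1]
grip_width: 0.0451
t 0.975 ee [0.3742 0.33   0.2925] plate mm [-16.6 392.6] yawY-plateX deg -180.1 tilt -1.0 F plate [ 1.  -0.7] w 0.0451 q [ 1.05  0.17 -0.29  0.   -1.11 -0.55]
delta cm to target [ 21.26 -46.32]
```

```bash
python3 -m handwheel '[{"tx":2.1,"ty":-4.6,"tz":0,"spin":0,"jaw":1},{"tx":2.1,"ty":-4.6,"tz":0,"spin":0,"jaw":1},{"tx":2.1,"ty":-4.6,"tz":0,"spin":0,"jaw":1},{"tx":2.1,"ty":-4.6,"tz":0,"spin":0,"jaw":1},{"tx":2.1,"ty":-4.6,"tz":0,"spin":0,"jaw":1}]'; python3 -m handwheel '[{"tx":2.1,"ty":-4.6,"tz":0,"spin":0,"jaw":1},{"tx":2.1,"ty":-4.6,"tz":0,"spin":0,"jaw":1},{"tx":2.1,"ty":-4.6,"tz":0,"spin":0,"jaw":1},{"tx":2.1,"ty":-4.6,"tz":0,"spin":0,"jaw":1},{"tx":2.1,"ty":-4.6,"tz":0,"spin":0,"jaw":1}]';python3 st.py -50 -116
```

```text
time: 1.6
ee_pos: [0.4793, 0.1, 0.2926]
ee_rot: [-0.0, 0.86, -0.511, 0.0]
ft_force: [-0.2, -0.1, 0.9]
grip_width: 0.0016
time: 2.22
ee_pos: [0.5843, -0.13, 0.2924]
ee_rot: [-0.0, 0.86, -0.511, 0.0]
ft_force: [0.6, 1.1, 0.4]
grip_width: 0.0002
t 2.225 ee [ 0.5843 -0.13    0.2924] plate mm [ -50.6 -112. ] yawY-plateX deg -179.9 tilt -1.0 F plate [1.1 0.7] w 0.0002 q [ 0.05  0.34 -0.06 -0.   -1.17  0.45]
delta cm to target [ 0.25 -0.32]
```

```bash
python3 -m handwheel '[{"tx":0.2,"ty":-0.3,"tz":-4,"spin":0,"jaw":1},{"tx":0,"ty":0,"tz":-4,"spin":0,"jaw":1},{"tx":0,"ty":0,"tz":-4,"spin":0,"jaw":1},{"tx":0,"ty":0,"tz":-4,"spin":0,"jaw":1},{"tx":0,"ty":0,"tz":-2.5,"spin":0,"jaw":1}]';python3 st.py -50 -95
python3 - <<'E'
from h import *
f=grab_frame("side");cv2.imwrite("pics/s1.png",cv2.resize(f["img"][120:300,180:380],None,fx=4,fy=3.3))
E
```

```text
time: 2.85
ee_pos: [0.5849, -0.1314, 0.1051]
ee_rot: [0.001, 0.859, -0.511, -0.001]
ft_force: [0.7, -0.5, 0.0]
grip_width: 0.0005
t 2.85 ee [ 0.5849 -0.1314  0.1051] plate mm [ -50.8 -113.6] yawY-plateX deg -179.9 tilt -1.0 F plate [ 0.4 -0.7] w 0.0005 q [ 0.05  0.53 -0.28 -0.   -0.76  0.45]
delta cm to target [-0.81  1.67]
```

View pics/s1.png

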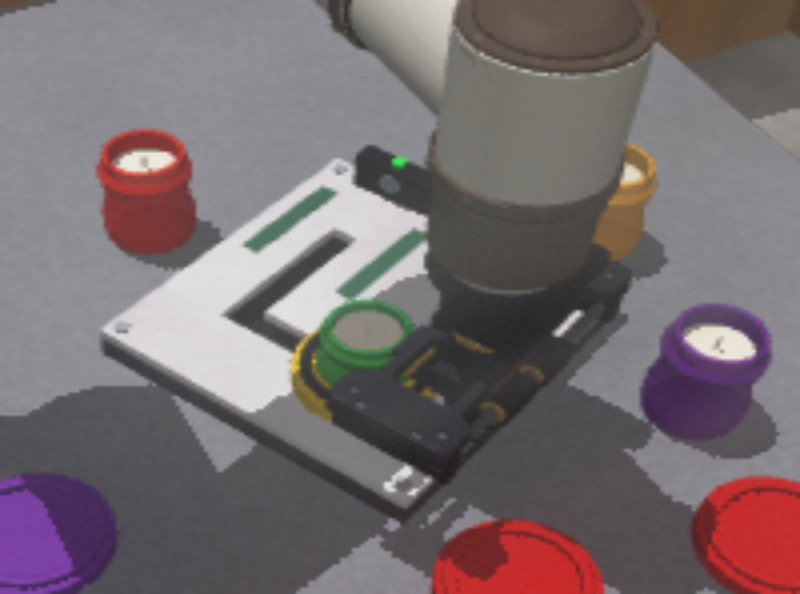

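The picture shows the fingers behind the carrier (hidden under the gripper body around (450,400)), with the body above the glass at (365,330). Now the first push.

```bash
python3 -m handwheel '[{"tx":-0.5,"ty":0.9,"tz":0.1,"spin":0,"jaw":1},{"tx":-0.5,"ty":0.9,"tz":0,"spin":0,"jaw":1},{"tx":-0.5,"ty":0.9,"tz":0,"spin":0,"jaw":1},{"tx":-0.5,"ty":0.9,"tz":0,"spin":0,"jaw":1},{"tx":-0.5,"ty":0.9,"tz":0,"spin":0,"jaw":1}]';python3 st.py -50 -3
```

```text
time: 3.52
ee_pos: [0.5615, -0.0859, 0.1096]
ee_rot: [-0.001, 0.86, -0.511, 0.002]
ft_force: [2.2, -3.1, 1.9]
grip_width: 0.0005
t 3.525 ee [ 0.5615 -0.0859  0.1096] plate mm [-49.7 -62.4] yawY-plateX deg -179.8 tilt -0.99999 F plate [ 0.4 -3.8] w 0.0005 q [ 0.13  0.48 -0.36  0.   -0.73  0.36]
delta cm to target [-2.85  5.21]
```

```bash
python3 -m handwheel '[{"tx":-0.6,"ty":1.1,"tz":-0.2,"spin":0,"jaw":1},{"tx":-0.6,"ty":1.1,"tz":0,"spin":0,"jaw":1},{"tx":-0.6,"ty":1.1,"tz":0,"spin":0,"jaw":1},{"tx":-0.5,"ty":0.9,"tz":0,"spin":0,"jaw":1},{"tx":-0.5,"ty":0.9,"tz":0,"spin":0,"jaw":1}]';python3 st.py -50 7
python3 - <<'E'
from h import *
for n in("side","top"):
    f=grab_frame(n);cv2.imwrite(f"pics/{n}2.png",cv2.resize(f["img"][120:300,180:380],None,fx=4,fy=3.3))
E
```

```text
time: 4.15
ee_pos: [0.5324, -0.0348, 0.1062]
ee_rot: [0.0, 0.86, -0.511, -0.0]
ft_force: [1.7, -2.9, 2.4]
grip_width: 0.0007
t 4.15 ee [ 0.5324 -0.0348  0.1062] plate mm [-51.   -3.5] yawY-plateX deg -179.9 tilt -1.0 F plate [ 0.1 -3.4] w 0.0007 q [ 0.24  0.45 -0.44  0.   -0.68  0.26]
delta cm to target [-0.41  0.98]
```

View pics/side2.png

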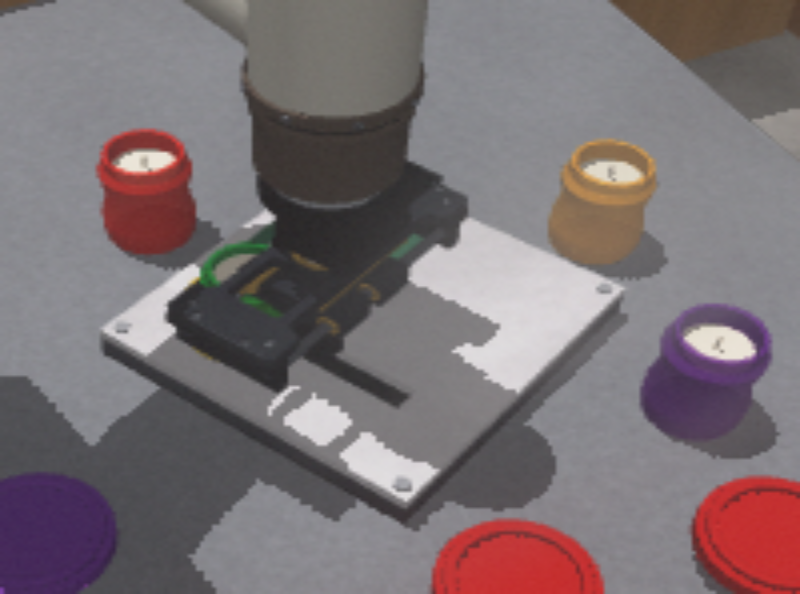

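The carrier has moved with the fingers: the glass now shows at (240,265) by the corner. Finish the leg gently until the force rises.

```bash
python3 -m handwheel '[{"tx":-0.2,"ty":0.5,"tz":0,"spin":0,"jaw":1},{"tx":-0.2,"ty":0.3,"tz":0,"spin":0,"jaw":1},{"tx":-0.1,"ty":0.2,"tz":0,"spin":0,"jaw":1},{"tx":0,"ty":0,"tz":0,"spin":0,"jaw":1},{"tx":0,"ty":0,"tz":0,"spin":0,"jaw":1}]';python3 st.py -50 7
```

```text
time: 4.88
ee_pos: [0.5278, -0.026, 0.1061]
ee_rot: [0.0, 0.859, -0.511, 0.0]
ft_force: [2.4, -5.7, -2.1]
grip_width: 0.0003
t 4.875 ee [ 0.5278 -0.026   0.1061] plate mm [-50.9   6.4] yawY-plateX deg -179.9 tilt -1.0 F plate [-0.6 -6.2] w 0.0003 q [ 0.26  0.44 -0.46  0.   -0.68  0.24]
delta cm to target [0.05 0.09]
```

```bash
python3 -m handwheel '[{"tx":-0.1,"ty":0.2,"tz":0,"spin":0,"jaw":1},{"tx":0,"ty":0.1,"tz":0,"spin":0,"jaw":1},{"tx":0,"ty":0,"tz":0,"spin":0,"jaw":1},{"tx":0,"ty":0,"tz":0,"spin":0,"jaw":1},{"tx":0,"ty":0,"tz":0,"spin":0,"jaw":1}]';python3 st.py -50 7
```

```text
time: 5.5
ee_pos: [0.5282, -0.0248, 0.1069]
ee_rot: [0.001, 0.86, -0.511, 0.002]
ft_force: [6.6, -14.5, -1.0]
grip_width: 0.0005
t 5.5 ee [ 0.5282 -0.0248  0.1069] plate mm [-50.    7.3] yawY-plateX deg -179.8 tilt -0.99999 F plate [ -1.1 -15.9] w 0.0005 q [ 0.26  0.44 -0.46  0.01 -0.67  0.23]
delta cm to target [ 0.01 -0.02]
```

```bash
python3 -m handwheel '[{"tx":0.5,"ty":-0.9,"tz":0,"spin":0,"jaw":1},{"tx":0.6,"ty":-1.1,"tz":0,"spin":0,"jaw":1},{"tx":-2.5,"ty":-1.3,"tz":0,"spin":0,"jaw":1},{"tx":-2.5,"ty":-1.3,"tz":0,"spin":0,"jaw":1},{"tx":-2.2,"ty":-1.3,"tz":0,"spin":0,"jaw":1}]';python3 st.py -130 62
```

```text
time: 6.12
ee_pos: [0.465, -0.0818, 0.1061]
ee_rot: [-0.0, 0.859, -0.511, -0.0]
ft_force: [0.7, -0.6, -0.2]
grip_width: 0.0001
t 6.125 ee [ 0.465  -0.0818  0.1061] plate mm [-132.6  -12.8] yawY-plateX deg -179.9 tilt -1.0 F plate [ 0.3 -0.9] w 0.0001 q [ 0.17  0.37 -0.59 -0.   -0.61  0.33]
delta cm to target [-3.33  6.7 ]
```

```bash
python3 -m handwheel '[{"tx":-0.9,"ty":1.7,"tz":0,"spin":0,"jaw":1},{"tx":-0.9,"ty":1.7,"tz":0,"spin":0,"jaw":1},{"tx":-0.8,"ty":1.7,"tz":0,"spin":0,"jaw":1},{"tx":-0.8,"ty":1.6,"tz":0,"spin":0,"jaw":1},{"tx":0,"ty":0,"tz":0,"spin":0,"jaw":1}]';python3 st.py -90 62
python3 - <<'E'
from h import *
for n in("side","top"):
    f=grab_frame(n);cv2.imwrite(f"pics/{n}3.png",cv2.resize(f["img"][120:300,180:380],None,fx=4,fy=3.3))
E
```

```text
time: 6.75
ee_pos: [0.4317, -0.0138, 0.1064]
ee_rot: [-0.0, 0.86, -0.51, -0.0]
ft_force: [-0.8, -0.7, -0.1]
grip_width: 0.0004
t 6.75 ee [ 0.4317 -0.0138  0.1064] plate mm [-129.6   62.9] yawY-plateX deg -179.8 tilt -1.0 F plate [-1.  -0.3] w 0.0004 q [ 0.35  0.31 -0.69 -0.   -0.57  0.15]
delta cm to target [3.53 1.81]
```

View pics/side3.png

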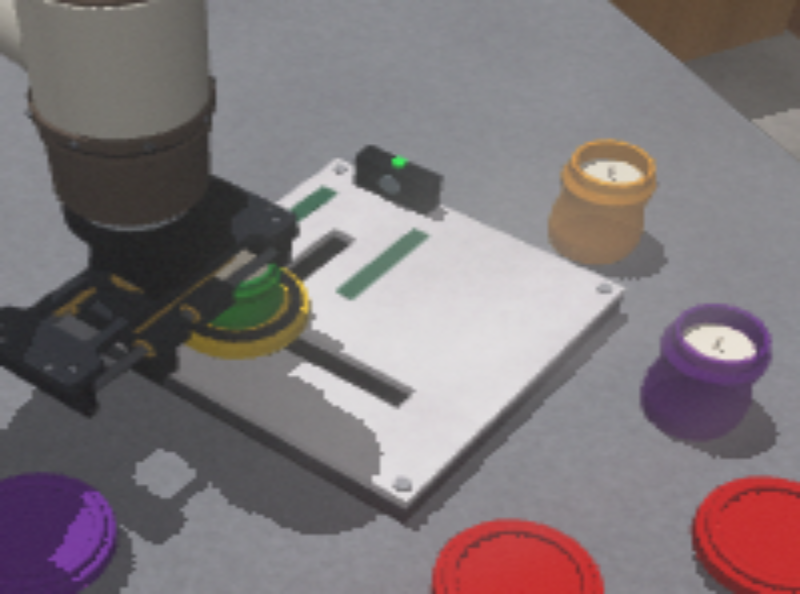

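View pics/top3.png

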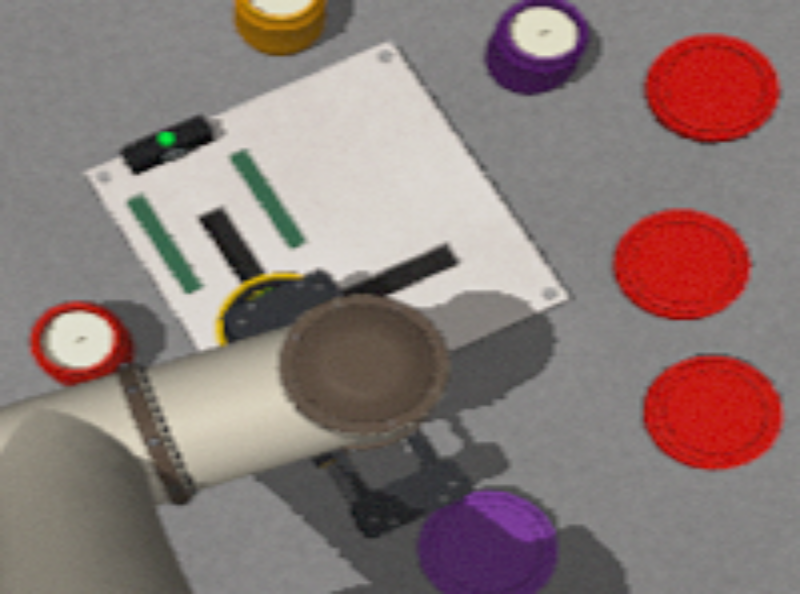

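The carrier is at the corner (seen at (250,320) in the side view), glass upright and the fingers behind it on the plate's -x side. Now the second leg.

```bash
python3 -m handwheel '[{"tx":0.9,"ty":0.5,"tz":0,"spin":0,"jaw":1},{"tx":0.9,"ty":0.5,"tz":0,"spin":0,"jaw":1},{"tx":0.9,"ty":0.5,"tz":0,"spin":0,"jaw":1},{"tx":0.9,"ty":0.4,"tz":0,"spin":0,"jaw":1},{"tx":0.9,"ty":0.5,"tz":0,"spin":0,"jaw":1}]';python3 st.py -30 62.5
```

```text
time: 7.48
ee_pos: [0.4773, 0.0098, 0.1059]
ee_rot: [0.0, 0.859, -0.511, -0.0]
ft_force: [-1.6, -0.6, -0.7]
grip_width: 0.0007
t 7.475 ee [0.4773 0.0098 0.1059] plate mm [-78.3  61.9] yawY-plateX deg -179.9 tilt -1.0 F plate [-1.7  0.3] w 0.0007 q [ 0.36  0.37 -0.58 -0.   -0.62  0.14]
delta cm to target [4.22 2.35]
```

```bash
python3 -m handwheel '[{"tx":0.9,"ty":0.5,"tz":0,"spin":0,"jaw":1},{"tx":0.9,"ty":0.5,"tz":0,"spin":0,"jaw":1},{"tx":0.9,"ty":0.5,"tz":0,"spin":0,"jaw":1},{"tx":0.9,"ty":0.5,"tz":0,"spin":0,"jaw":1},{"tx":0.7,"ty":0.4,"tz":0,"spin":0,"jaw":1}]';python3 st.py -8.5 62.5
python3 - <<'E'
from h import *
f=grab_frame("side");cv2.imwrite("pics/s4.png",cv2.resize(f["img"][120:300,180:380],None,fx=4,fy=3.3))
E
```

```text
time: 8.1
ee_pos: [0.5204, 0.0339, 0.1062]
ee_rot: [-0.0, 0.86, -0.511, 0.0]
ft_force: [-2.7, -0.7, -0.7]
grip_width: 0.0005
t 8.1 ee [0.5204 0.0339 0.1062] plate mm [-28.8  62.6] yawY-plateX deg -179.9 tilt -1.0 F plate [-2.7  0.6] w 0.0005 q [ 0.38  0.43 -0.47  0.   -0.67  0.12]
delta cm to target [1.79 0.96]
```

View pics/s4.png

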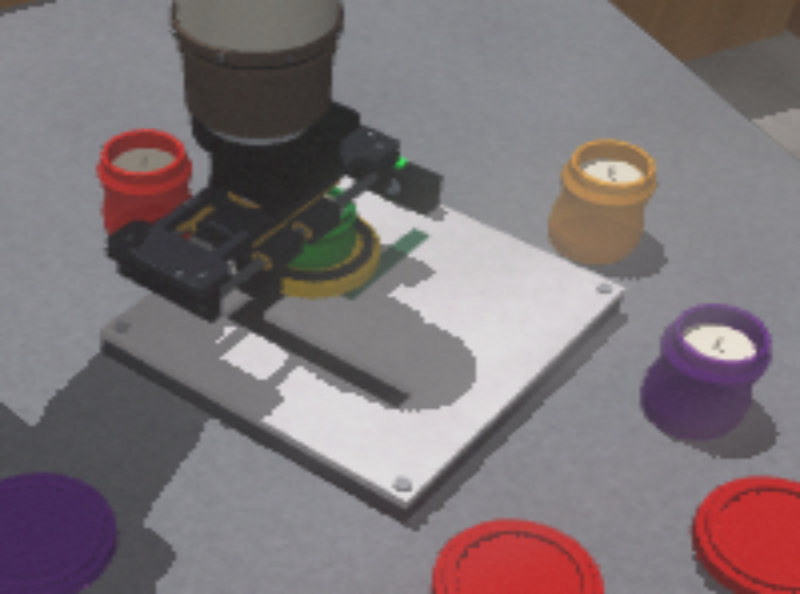

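The carrier (320,260) is running along the second leg with the fingers. 20 mm remain.

```bash
python3 -m handwheel '[{"tx":0.7,"ty":0.4,"tz":0,"spin":0,"jaw":1},{"tx":0.5,"ty":0.3,"tz":0,"spin":0,"jaw":1},{"tx":0.4,"ty":0.2,"tz":0,"spin":0,"jaw":1},{"tx":0.2,"ty":0.1,"tz":0,"spin":0,"jaw":1},{"tx":0,"ty":0,"tz":0,"spin":0,"jaw":1}]';python3 st.py -8.5 62.5
```

```text
time: 8.78
ee_pos: [0.538, 0.0437, 0.1063]
ee_rot: [-0.0, 0.86, -0.511, 0.0]
ft_force: [-2.3, -1.6, 0.2]
grip_width: 0.0003
t 8.775 ee [0.538  0.0437 0.1063] plate mm [-8.8 62.8] yawY-plateX deg -179.9 tilt -1.0 F plate [-2.8 -0.2] w 0.0003 q [ 0.38  0.45 -0.43 -0.   -0.69  0.12]
delta cm to target [ 0.04 -0.01]
```

No stop felt yet; go on gently.

```bash
python3 -m handwheel '[{"tx":0.2,"ty":0.1,"tz":0,"spin":0,"jaw":1},{"tx":0.1,"ty":0.1,"tz":0,"spin":0,"jaw":1},{"tx":0,"ty":0,"tz":0,"spin":0,"jaw":1},{"tx":0,"ty":0,"tz":0,"spin":0,"jaw":1},{"tx":0,"ty":0,"tz":0,"spin":0,"jaw":1}]';python3 st.py -8.5 62.5
```

```text
time: 9.4
ee_pos: [0.5409, 0.0456, 0.1063]
ee_rot: [-0.0, 0.86, -0.511, 0.0]
ft_force: [-1.8, -1.4, 1.7]
grip_width: 0.0006
t 9.4 ee [0.5409 0.0456 0.1063] plate mm [-5.3 63.1] yawY-plateX deg -179.9 tilt -1.0 F plate [-2.2 -0.4] w 0.0006 q [ 0.38  0.46 -0.42  0.   -0.69  0.12]
delta cm to target [-0.25 -0.21]
```

```bash
python3 -m handwheel '[{"tx":0.2,"ty":0.1,"tz":0,"spin":0,"jaw":1},{"tx":0.1,"ty":0,"tz":0,"spin":0,"jaw":1},{"tx":0,"ty":0,"tz":0,"spin":0,"jaw":1},{"tx":0,"ty":0,"tz":0,"spin":0,"jaw":1},{"tx":0,"ty":0,"tz":0,"spin":0,"jaw":1}]';python3 st.py -8.5 62.5
python3 - <<'E'
from h import *
p=np.load("plate.npy");c,s=np.cos(p[2]),np.sin(p[2]);M=np.array([[c,-s],[s,c]])
f=grab_frame("side");cv2.imwrite("pics/s5.png",cv2.resize(f["img"][120:300,180:380],None,fx=4,fy=3.3))
E
```

```text
time: 10.02
ee_pos: [0.5439, 0.0467, 0.1063]
ee_rot: [-0.0, 0.86, -0.511, 0.0]
ft_force: [-2.2, -1.2, 1.3]
grip_width: 0.0002
t 10.025 ee [0.5439 0.0467 0.1063] plate mm [-2.1 62.7] yawY-plateX deg -179.9 tilt -1.0 F plate [-2.4 -0. ] w 0.0002 q [ 0.38  0.46 -0.41 -0.   -0.7   0.12]
delta cm to target [-0.56 -0.32]
```

View pics/s5.png

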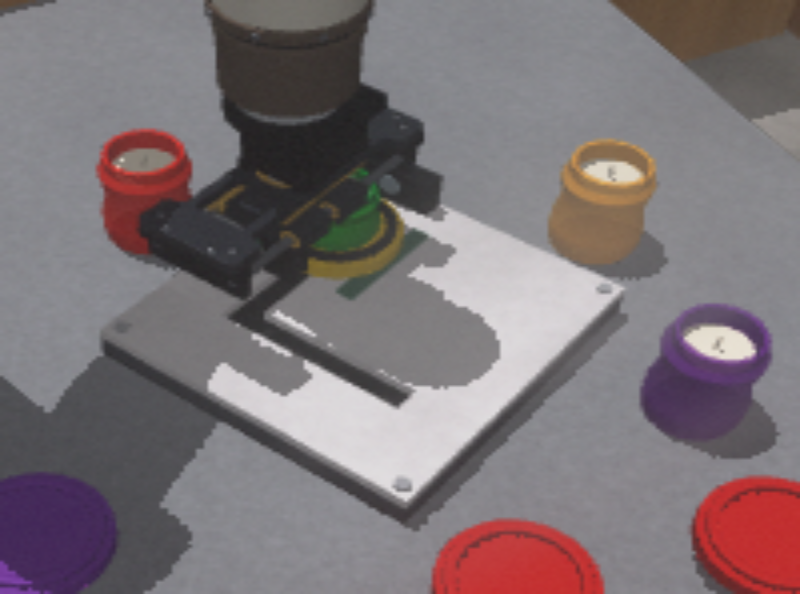

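Still no stop: closed fingers are thinner than I assumed, since the carrier (350,235) still has a little to go. Continue in small steps.

```bash
python3 -m handwheel '[{"tx":0.2,"ty":0.1,"tz":0,"spin":0,"jaw":1},{"tx":0.1,"ty":0.1,"tz":0,"spin":0,"jaw":1},{"tx":0,"ty":0,"tz":0,"spin":0,"jaw":1},{"tx":0,"ty":0,"tz":0,"spin":0,"jaw":1},{"tx":0,"ty":0,"tz":0,"spin":0,"jaw":1}]';python3 st.py
```

```text
time: 10.7
ee_pos: [0.5446, 0.0471, 0.106]
ee_rot: [0.003, 0.859, -0.511, -0.002]
ft_force: [-6.2, -4.2, 6.4]
grip_width: 0.0004
t 10.7 ee [0.5446 0.0471 0.106 ] plate mm [-1.4 62.7] yawY-plateX deg -179.9 tilt -0.99998 F plate [-7.4 -0.8] w 0.0004 q [ 0.38  0.46 -0.41  0.   -0.71  0.11]
```

```bash
python3 -m handwheel '[{"tx":0.2,"ty":0.1,"tz":0,"spin":0,"jaw":1},{"tx":0.1,"ty":0,"tz":0,"spin":0,"jaw":1},{"tx":0,"ty":0,"tz":0,"spin":0,"jaw":1},{"tx":0,"ty":0,"tz":0,"spin":0,"jaw":1},{"tx":0,"ty":0,"tz":0,"spin":0,"jaw":1}]';python3 st.py
```

```text
time: 11.32
ee_pos: [0.5451, 0.0472, 0.1054]
ee_rot: [0.005, 0.859, -0.512, -0.004]
ft_force: [-11.5, -4.5, 9.7]
grip_width: 0.0005
t 11.325 ee [0.5451 0.0472 0.1054] plate mm [-0.9 62.6] yawY-plateX deg -180.0 tilt -0.99991 F plate [-12.2   1.5] w 0.0005 q [ 0.38  0.47 -0.4  -0.   -0.71  0.11]
```

The carrier is against the end: force rises, position holds. Back off level, then up and away.

```bash
python3 -m handwheel '[{"tx":-0.9,"ty":-0.5,"tz":0,"spin":0,"jaw":1},{"tx":-1.8,"ty":-1.0,"tz":0,"spin":0,"jaw":1},{"tx":-2.5,"ty":-1.4,"tz":0,"spin":0,"jaw":1},{"tx":-2,"ty":-1,"tz":2,"spin":0,"jaw":1},{"tx":-1,"ty":-0.5,"tz":5,"spin":0,"jaw":1}]'; python3 -m handwheel '[{"tx":0,"ty":0,"tz":5,"spin":0,"jaw":1},{"tx":0,"ty":-4,"tz":3,"spin":0,"jaw":1},{"tx":0,"ty":-6,"tz":0,"spin":0,"jaw":1},{"tx":0,"ty":-6,"tz":0,"spin":0,"jaw":1},{"tx":0,"ty":-6,"tz":0,"spin":0,"jaw":1}]'; python3 st.py
python3 - <<'E'
from h import *
for n in("side","top"):
    f=grab_frame(n);cv2.imwrite(f"pics/{n}6.png",cv2.resize(f["img"][100:300,170:380],None,fx=3.8,fy=3))
E
```

```text
time: 11.95
ee_pos: [0.4668, 0.0052, 0.1754]
ee_rot: [0.001, 0.86, -0.511, -0.001]
ft_force: [1.5, 0.5, -0.0]
grip_width: 0.0005
time: 12.58
ee_pos: [0.4691, -0.2163, 0.2572]
ee_rot: [-0.001, 0.86, -0.511, 0.003]
ft_force: [0.7, 0.4, -1.2]
grip_width: 0.0005
t 12.575 ee [ 0.4691 -0.2163  0.2572] plate mm [-193. -133.] yawY-plateX deg -179.8 tilt -0.99998 F plate [0.8 0.1] w 0.0005 q [-0.12  0.23 -0.31  0.   -1.03  0.62]
```

View pics/side6.png

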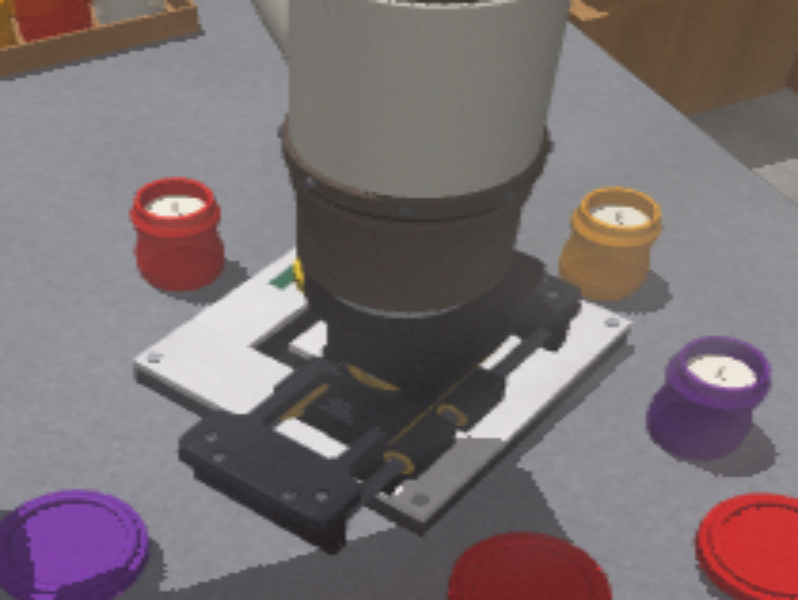

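View pics/top6.png

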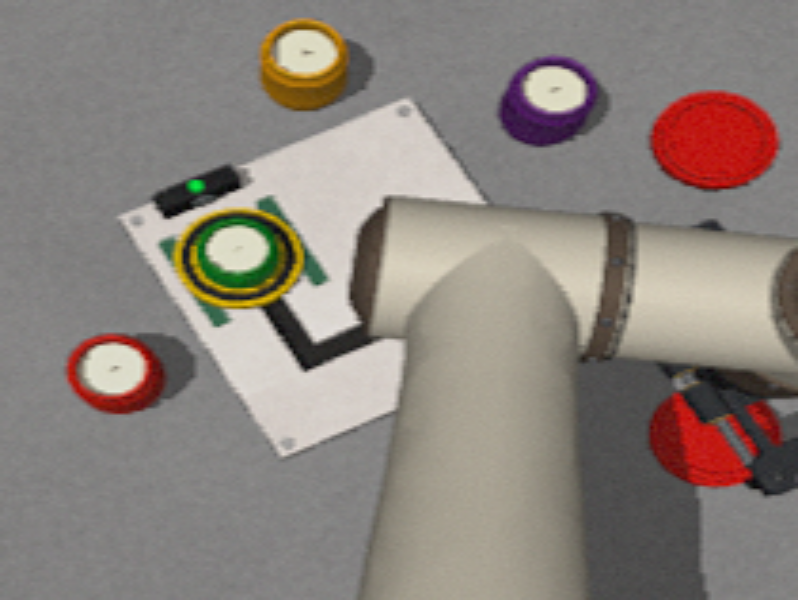

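Top view shows the carrier at (238,255) near the head, glass upright in its ring, jars unmoved. Measuring its position.

Run:
```python
from h import *
p=np.load("plate.npy");c,s=np.cos(p[2]),np.sin(p[2]);M=np.array([[c,-s],[s,c]])
f=grab_frame("top")
cy=big(mask(f,(20,110,60),(35,255,255)),(205,150,260,210)); e=cv2.fitEllipse(cv2.convexHull(cy))
W=cast(f,e[0],.042)[0,:2]; print("carrier plate mm",((W-p[:2])@M*1e3).round(1),e)
for n,lo,hi,b,q in(("wax",(10,0,190),(45,70,255),(222,168,244,192),.08),):
    k=big(mask(f,lo,hi),b);e=cv2.fitEllipse(k);print(n,e,((cast(f,e[0],q)[0,:2]-p[:2])@M*1e3).round(1))
for n,px in dict(amber=(307/3.8+170,52/3+100),purple=(556/3.8+170,90/3+100),red=(115/3.8+170,367/3+100)).items(): print(n,cast(f,px,.09).round(3))
```

```text
carrier plate mm [52.1 63.4] ((232.36790466308594, 185.67808532714844), (33.784969329833984, 34.11302947998047), 86.75741577148438)
wax ((232.08920288085938, 182.5155029296875), (13.581551551818848, 14.38360595703125), 95.34355163574219) [52.5 62.6]
amber [[0.768 0.023 0.09 ]]
purple [[ 0.733 -0.151  0.09 ]]
red [[0.485 0.153 0.09 ]]
```

The carrier measures (52.1, 63.4) mm against the target (52.5, 62.5), and the jars are unmoved. Handing in.

```bash
python3 -c "from station import sign_off; print(sign_off())"
```

```text
the job is handed in; nothing more can be done
None
```

I pushed the yellow carrier with the closed fingertips along the first leg to the corner, where it stopped at about 16 N. I then went round behind it and pushed it along the second leg to the closed end, where it stopped at about 12 N. After that I backed the arm clear and handed the job in at about 13 s.

**Last checks, from the top view:**
- **Carrier:** it measured (52.1, 63.4) mm in the plate's frame, against (52.5, 62.5) mm for fully home.
- **Green glass:** it stood upright in the ring, with its centre within about 1 mm of the carrier's.
- **Jars:** all three were within about 3 mm of where they started.
- **Robot:** it touched nothing, with about 1 N of noise on the wrist force.

**What disagreed:** at the second stop the fingers were about 8 mm further along than I had planned. I had assumed 15 mm half-thickness for the closed fingers, but it worked out nearer 7 mm. I relied on the force rise and the final picture instead. In the last side view the arm hid the carrier, so the final position comes from the top camera only.

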